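Unlock the child-safe bolt on the medicine compartment

ROBOT

A 7-joint arm with a two-finger parallel gripper is mounted at the origin on the work surface. World frame = base frame: x ahead of the robot, y to its left, z up, the work surface at z = 0. Lengths are in mm, angles in rad, forces in N, time in s.
With the tool pointing down it reaches from about 400 to 850 mm from the base axis. Payload 4.4 kg.
Tool frame: the origin (TCP) lies at the very end of the fingers, on their centre line; the grasp point (between the pads) lies behind it (bot.grasp_offset is the z of the grasp point in the tool frame, in mm); z points along the fingers, y is the line along which they close (so a half turn about z gives the same grasp; the last joint's range is limited). The gripper opens to 94 mm and grips with 3 to 60 N. Pads are 16 mm wide; open, the fingers measure 119 mm over their backs; the gripper's body (75 mm by 177 mm) begins 78 mm behind the grasp point.
Start: joints at [1.27, 0.628, 0.038, 1.517, -0.027, 0.996, -0.02], TCP at [151.25, -632.172, 205.478] pointing down, gripper open.
Joint ranges: [-3.06, 3.06], [-0.37, 2.12], [-1.25, 1.32], [0.18, 2.47], [-1.1, 4.24], [0.23, 1.98], [-2.94, 2.94]. Speed limits (rad/s): [2.57, 2.57, 3.14, 3.14, 3.14, 3.14, 3.14].

INTERFACE

Orientations are given as a rotation vector (axis times angle).
In Python, from rig import bot gives the robot as it stands. The module is installed in compiled form; this text tells all that it offers.
- The arm moves only by the shell command python3 -m handwheel 'ROWS' [FORCE]. ROWS is JSON, a list of rows, each a list of 7 numbers: the turn, a rotation vector about the world's x, y, z each as a share of 30 degrees, from -1 to 1, then the shift along the world's x, y, z each as a share of 0.12 m, from -1 to 1, then the opening, from -1 (shut) to 1 (fully open), so that 0 is half open. In form: [[ax, ay, az, dx, dy, dz, hand], ...]. A call has 1 to 8 rows; each row is the pose to reach, as a shift and turn from the pose commanded when the call began; what a row does not reach only later rows make up. A row lasts 1/12 s, in which the tool goes at most 41.7 mm and 7.16 degrees, less where a joint would pass 70% of its speed; a pose out of reach is approached as far as the arm can. A call with a number of a shift or a turn outside -1 to 1 is refused whole. A call with a gripper value outside its range is refused whole. The fingers move at their own pace and stop on an object; FORCE is the grip in N (left out, the last holds). Time passes only in rows, so rows that repeat a pose let the fingers close. It gives the time, the measured TCP pose, the force, the opening and the grip force at its end, in the units of the state.
- bot.observe(): the state, without advancing time (a new reading comes with each control period).
- bot.grab_frame(name): name is "side" or "top" or "wrist"; returns a dict with "color" (480x640x3 uint8, red, green, blue), "z_map" (480x640 float32, mm along the optical axis (not along the pixel's ray), 0 where there is no reading), "fov_y" (degrees; the focal length in pixels is half the picture's height over the tangent of half this angle, whatever the lens; pixels are square), "cx", "cy" (the principal point, pixels), "dist" ([k1, k2, p1, p2, k3] as OpenCV has them; the pictures are not rectified), "pose" (4x4, takes a point from camera to world coordinates). Camera axes: x right, y down, z forward; pixel columns grow to the right and rows downward; lengths in mm; the calibration is good to about 2 mm. A picture is of the moment at which its call begins.
- bot.close_job(): hands the job in; it is judged then, once.
Trained networks look in a picture, given as the dict that the camera call returned (one of the last four; its "shot" number tells which), for a name from the list of things; names that differ only in an ending like _2 or _b are one class to them, and where a whole thing is asked for, a point or a joint stands for the part that bears it (a point fixed in the world has none). Each returns a list of dicts, best first, with "p" (0 to 1); they miss things now and then, are a little off and sometimes report something else, mostly with a low value. They report only what shows in the picture. A call takes as long as a camera call.
- bot.find_in(picture, target): "box" ([centre column, centre row, width, height] in pixels, round what is visible of it).
- bot.pinpoint(picture, target): "xy" ([column, row] in pixels: a listed point, or the origin of a listed thing).
The state is a dict: "clock": time; "q": joint angles; "joint_vel": joint speeds; "joint_torque": joint torques, N m; "tcp_pos": TCP position; "tool_rot": TCP orientation; "force": force on the tool from outside, world axes, zero at the start; "wrist_torque": the same for the moment, N m; "finger_gap": finger opening in mm; "grip_force": force on a finger pad.
Only numpy, scipy, OpenCV 4.12 (cv2) and the standard library are available. Lean on these libraries where they do the work, as an engineer would, in place of code of your own. Each camera call takes 0.05 s, during which the arm holds its last target. There are 200 camera calls.

TASK

Unbolt the lid of the closed compartment at the end of the beech shelf. With a fingertip, turn the orange locking disc by its lugs until its slot is in line with the bolt bar, then push the bar by its blue thumb piece through the slot until it stops. Pick nothing up: leave the lid shut and the bowl, comb and nail clipper where they lie.

Things in the scene. Friction and masses are not known exactly. Their poses are not given: they have to be found in the camera images.
- shelf: Fixed beech shelf, 700 mm (y) by 240 mm (x); top 180 mm above the work surface. Origin on the work surface below mid-depth; x points away from the robot, y left along the shelf (turned up to 17 degrees), z up. The board spans y -100 to +400 mm; right of it, y -103 to -269, is the flush lid of a closed compartment. Along x = 0 on top runs a white bolt: bar in a channel, locking disc left of it.
- disc_axis (a point): Point on the disc's turning axis at the level of the shelf top (shelf x 0, y +55 mm, z 180). Fixed to the shelf, axes as the shelf's. The white channel that guides the bar spans shelf y -99 to +21 mm; it is 22 mm wide over both rails and its top is 17 mm above the shelf top, level with the disc's.
- disc (a joint): Angle of the orange locking disc about its vertical axis, rad, growing anticlockwise from above; it turns either way (limits -3.3 and 6.4) and stays where it is left (0.05 N m of friction). At 0 and at pi (3.14) its slot is in line with the bar; either will do. It starts between 0.6 and 2.54, slot across the bar's way.
- slot (a point): Centre of the disc, 11 mm above the shelf top; its y axis runs along the slot. The disc is 52 mm across, its top 17 mm above the shelf top; the slot, open above and right across the disc, is 14 mm wide and 12 mm deep with a black floor.
- lug_a (a point): Middle of one of the disc's two upright orange finger lugs, 28 mm above the shelf top: a round post of 10 mm diameter, from the disc's top at 17 mm up to 38 mm above the shelf top, 18 mm from the disc's axis, on the line across the slot (the disc's +x side).
- lug_b (a point): Middle of the other lug, alike, on the disc's -x side, 36 mm from lug_a.
- bar (a joint): Travel of the steel bolt bar, m: 0 locked, its nose through the keeper on the lid; 0.064 at its stop, unlocked. It grows towards shelf +y, through the disc. It needs about 2 N and stays where left. Bar 10 mm wide, 155 mm long; its tail, bevelled to 4 mm, stands 3 mm short of the disc's rim at 0 and 9 mm beyond the far rim at 0.064. A disc out of line blocks it.
- thumb_piece (a point): Centre of the blue thumb piece on the bar, 28 mm above the shelf top: an upright block 26 mm wide across the bar, 10 mm thick along it, from 18 to 38 mm above the shelf top. Axes as the shelf's. At travel 0 it is 100 mm from the disc's axis, at 0.064 36 mm. Pushed on its face away from the disc; 59 mm are free between that face and the keeper (20 mm high).
- lid (a joint): Angle of the compartment's lid, rad: 0 shut, growing as it lifts about the hinge at its right end.
- lid_knob (a point): Middle of the 26 mm wooden knob on the lid, 11 mm above the shelf top, at shelf y -195 mm; no part of the job.
- bowl: Loose blue ceramic bowl, 116 mm across, 50 mm high, on the left part of the shelf; origin at the centre of its underside.
- comb: Loose dark wooden comb, 165 x 39 x 6 mm, lying roughly along the shelf beside the bolt, in front of it or behind it; origin at the centre of its underside.
- clipper: Loose steel nail clipper, 56 x 12 x 16 mm, lying beside the bolt on the other side from the comb; origin at the centre of its underside.

How it is judged:
By the outcome, as a careful person would: the job done as asked, in the order asked, and still so for the second after the job is handed in, with the robot touching nothing.
It also fails if it takes over 46 s, if anything falls off the work surface, if the arm or the gripper's body presses on something with over 40 N, if the wrist force passes 120 N, or if a joint passes its speed limit or range.

## Working session

There is one attempt and no reset: what is moved stays moved. The work goes in short steps, Python scripts to look and compute and a shell command to move; the robot and the scene stay as the last step left them, time stands still between calls to the robot, and variables do not carry over. Pictures are saved under pics/ and viewed, at most 10 in all, crops included, and the job is handed in when it is done.

```bash
mkdir -p pics; cat > h.py <<'E'
import numpy as np, cv2
from rig import bot
def pix2ray(f,uv):
    fl=240/np.tan(np.radians(f["fov_y"])/2)
    K=np.array([[fl,0,f["cx"]],[0,fl,f["cy"]],[0,0,1.]])
    n=cv2.undistortPoints(np.array([[uv]],float),K,np.array(f["dist"],float))[0,0]
    P=np.array(f["pose"]); return P[:3,3],P[:3,:3]@np.array([n[0],n[1],1.])
def at_z(f,uv,z):
    o,d=pix2ray(f,uv); return o+d*(z-o[2])/d[2]
def save(f,n): cv2.imwrite(f"pics/{n}.png",f["color"][:,:,::-1])
E
python3 - <<'E'
from h import *
for c in ("top","side"):
    f=bot.grab_frame(c); save(f,c+"0"); print(c,np.round(f["pose"],2).tolist())
    for t,z in (("disc_axis",180),("slot",191),("lug_a",208),("thumb_piece",208),("lid_knob",191),("bowl",180),("comb",180),("clipper",180)):
        for r in bot.pinpoint(f,t)[:2]:
            print(t,round(r["p"],2),np.round(r["xy"]),np.round(at_z(f,r["xy"],z),1))
s=bot.observe();print(s["tcp_pos"],s["tool_rot"],s["finger_gap"],s["clock"],bot.grasp_offset)
E
```

```text
top [[0.03, -1.0, 0.09, 447.67], [-1.0, -0.03, -0.0, 42.0], [0.01, -0.09, -1.0, 1376.47], [0.0, 0.0, 0.0, 1.0]]
disc_axis 0.92 [350. 262.] [521.1 -12.9 180. ]
disc_axis 0.71 [353. 254.] [540.1 -18.6 180. ]
slot 0.61 [347. 259.] [527.6  -5.7 191. ]
lug_a 0.93 [340. 263.] [517.4   7.7 208. ]
lug_a 0.68 [355. 255.] [535.8 -21.4 208. ]
thumb_piece 0.85 [396. 247.] [ 554.5 -107.   208. ]
lid_knob 0.75 [462. 230.] [ 596.5 -248.   191. ]
bowl 0.92 [228. 275.] [487.2 242.8 180. ]
comb 0.69 [380. 296.] [452.2 -78.5 180. ]
comb 0.26 [350. 260.] [526.2 -13.6 180. ]
clipper 0.73 [336. 223.] [603.8  18.3 180. ]
side [[0.69, -0.58, 0.44, 191.13], [-0.73, -0.54, 0.42, -306.31], [-0.0, -0.61, -0.79, 783.26], [0.0, 0.0, 0.0, 1.0]]
disc_axis 0.65 [325. 247.] [527.1  -6.  180. ]
slot 0.93 [323. 243.] [524.6  -3.1 191. ]
lug_a 0.72 [315. 239.] [511.2   3.2 208. ]
lug_a 0.43 [322. 245.] [511.8 -13.3 208. ]
thumb_piece 0.73 [323. 245.] [512.3 -13.5 208. ]
thumb_piece 0.6 [383. 263.] [ 549.3 -105.7  208. ]
lid_knob 0.7 [476. 306.] [ 594.6 -249.9  191. ]
comb 0.72 [326. 299.] [456.2 -73.7 180. ]
comb 0.68 [335. 239.] [550.4  -6.  180. ]
clipper 0.81 [341. 214.] [599.7  24.5 180. ]
[ 151.26513729 -632.17199461  205.49714376] [3.11993564e+00 3.68048704e-01 5.39272205e-05] 94.0598610214004 0.9 -18.8
```

```bash
python3 - <<'E'
import cv2
a=cv2.imread("pics/top0.png")[190:330,280:480];b=cv2.imread("pics/side0.png")[180:350,260:520]
a=cv2.resize(a,None,fx=3,fy=3,interpolation=2);b=cv2.resize(b,None,fx=3,fy=3,interpolation=2)
cv2.imwrite("pics/a.png",a);cv2.imwrite("pics/b.png",b)
E
```

```text
(no output)
```

View pics/a.png

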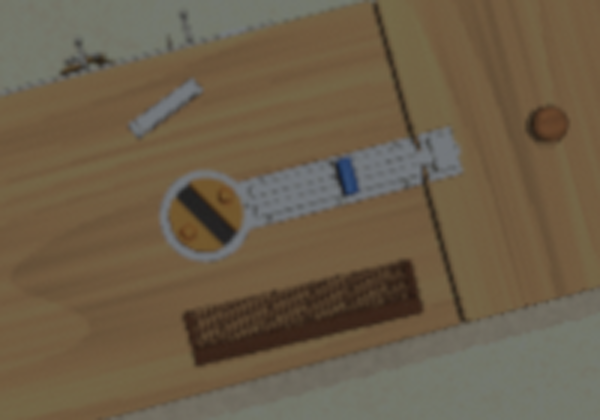

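View pics/b.png

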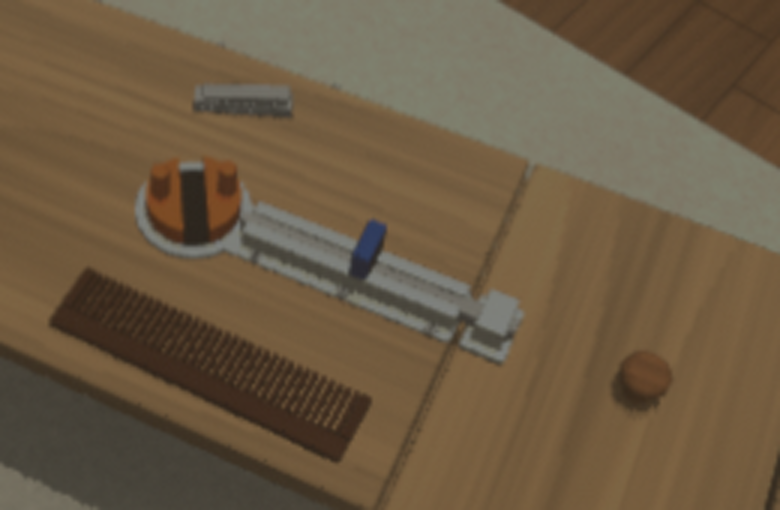

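The pictures agree with the networks: the disc is at about (523,-7) and the shelf is turned about 17°. The top crop shows the lugs at about (355,255) and (342,267), so the slot stands at about 2.06 rad. It needs about +62°, by pushing the far lug towards shelf +y. I'm moving to a hover point with the fingers shut.

```bash

python3 -m handwheel '[[0,0,0.11,0.3,0.45,0.4,-1],[0,0,0.11,0.66,0.98,0.8,-1],[0,0,0.11,0.66,0.98,0.8,-1],[0,0,0.11,0.66,0.98,0.8,-1],[0,0,0.11,0.66,0.98,0.8,-1]]' 10
python3 -m handwheel '[[0,0,0,0.66,0.98,0,-1],[0,0,0,0.66,0.98,0,-1],[0,0,0,0.66,0.98,0,-1],[0,0,0,0.66,0.98,0,-1]]'
python3 -m handwheel '[[0,0,0,0.66,0.98,0,-1],[0,0,0,0.66,0.98,0,-1],[0,0,0,0.66,0.98,0,-1],[0,0,0,0.66,0.98,0,-1]]'
python3 -m handwheel '[[0,0,0,0.66,0.98,0,-1],[0,0,0,0.66,0.98,0,-1],[0,0,0,0.66,0.98,0,-1],[0,0,0,0.66,0.98,0,-1]]'
python3 -m handwheel '[[0,0,0,0.66,0.95,0,-1],[0,0,0,0.66,0.95,0,-1],[0,0,0,0.66,0.95,0,-1],[0,0,0,0.66,0.95,0,-1],[0,0,0,0.66,0.95,0,-1]]'
python3 - <<'E'
from h import *
f=bot.grab_frame("wrist"); save(f,"w1"); print(np.round(f["pose"],2).tolist())
for t,z in (("disc_axis",180),("slot",191),("lug_a",208),("thumb_piece",208),("lid_knob",191)):
    for r in bot.pinpoint(f,t)[:2]:
        print(t,round(r["p"],2),np.round(r["xy"]),np.round(at_z(f,r["xy"],z),1))
s=bot.observe();print(s["tcp_pos"],s["tool_rot"],s["finger_gap"],s["clock"],s["force"])
E
```

```text
clock: 1.32
tcp_pos: [236.7, -511.1, 305.9]
tool_rot: [3.102, 0.47, 0.01]
force: [1.0, -0.7, 0.2]
finger_gap: 64.4
grip_force: 0.0
clock: 1.65
tcp_pos: [313.1, -392.0, 301.6]
tool_rot: [-3.105, -0.467, -0.004]
force: [0.5, 0.9, 0.0]
finger_gap: 37.2
grip_force: 0.0
clock: 1.98
tcp_pos: [392.0, -274.2, 301.7]
tool_rot: [-3.105, -0.468, -0.004]
force: [-0.1, 0.1, 0.4]
finger_gap: 10.9
grip_force: 0.0
clock: 2.32
tcp_pos: [471.1, -156.2, 301.6]
tool_rot: [-3.104, -0.468, -0.004]
force: [-0.8, -1.0, 0.2]
finger_gap: 0.4
grip_force: 0.0
clock: 2.73
tcp_pos: [549.2, -43.1, 301.0]
tool_rot: [-3.104, -0.468, -0.002]
force: [-0.5, 0.0, 0.2]
finger_gap: 0.4
grip_force: 0.0
[[0.3, -0.92, -0.24, 619.36], [-0.96, -0.29, -0.07, -21.06], [-0.0, 0.25, -0.97, 480.69], [0.0, 0.0, 0.0, 1.0]]
disc_axis 0.94 [278. 247.] [525.6  -5.2 180. ]
slot 0.73 [278. 252.] [523.9  -7.5 191. ]
slot 0.6 [268. 162.] [598.6  22.4 191. ]
lug_a 0.79 [258. 270.] [509.2   4.1 208. ]
thumb_piece 0.73 [329. 328.] [474.4 -71.  208. ]
lid_knob 0.75 [547. 259.] [ 590.4 -245.8  191. ]
[546.50986822 -49.94916964 301.58580744] [ 3.10785369e+00  4.52535552e-01 -5.96225641e-04] 0.29402470117969676 3.0333 [-0.07575092 -0.59127115  0.3828115 ]
```

View pics/w1.png

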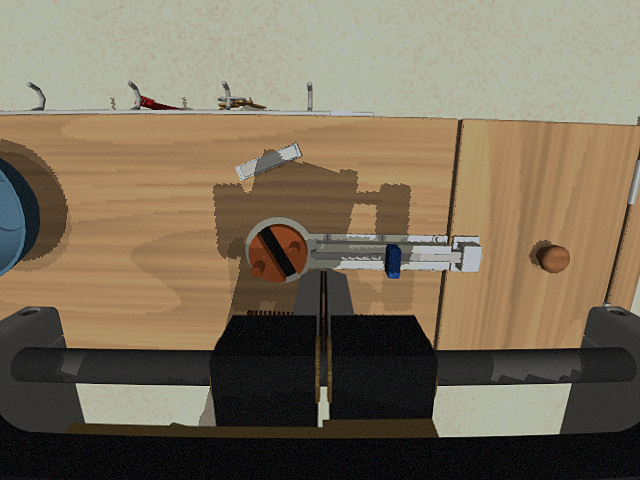

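The picture shows the disc at (280,250), with lugs at about (297,246) and (257,270), the thumb piece at (393,262), and clear space right of the far lug. I'll descend behind it and start the push.

```bash

python3 -m handwheel '[[0,0,0,0.03,0.02,-0.3,-1],[0,0,0,0.03,0.02,-0.6,-1],[0,0,0,0.03,0.02,-0.75,-1],[0,0,0,0.03,0.02,-0.81,-1],[0,0,0,0.03,0.02,-0.81,-1],[0,0,0,0.03,0.02,-0.81,-1]]'
python3 -m handwheel '[[0,0,0,-0.011,0.04,0,-1],[0,0,0,-0.023,0.08,0,-1],[0,0,0,-0.034,0.12,0,-1],[0,0,0,-0.046,0.16,0,-1],[0,0,0,-0.046,0.16,0,-1],[0,0,0,-0.046,0.16,0,-1]]'
python3 - <<'E'
from h import *
f=bot.grab_frame("wrist"); g=bot.grab_frame("side")
cv2.imwrite("pics/c2.png",np.vstack([cv2.resize(f["color"][200:300,200:420,::-1],(660,300)),cv2.resize(g["color"][210:290,270:446,::-1],(660,300))]))
s=bot.observe();print(s["tcp_pos"],s["clock"],s["force"])
E
```

```text
clock: 3.53
tcp_pos: [551.4, -46.1, 205.2]
tool_rot: [3.108, 0.456, 0.002]
force: [-0.6, -0.0, 1.4]
finger_gap: 0.6
grip_force: 0.0
clock: 4.03
tcp_pos: [551.2, -30.5, 206.5]
tool_rot: [3.101, 0.454, 0.019]
force: [9.7, -8.9, -3.8]
finger_gap: 0.4
grip_force: 5.8
[551.17023319 -30.48249664 206.52109364] 4.1333 [ 9.05756422 -8.87125724 -3.3849706 ]
```

View pics/c2.png

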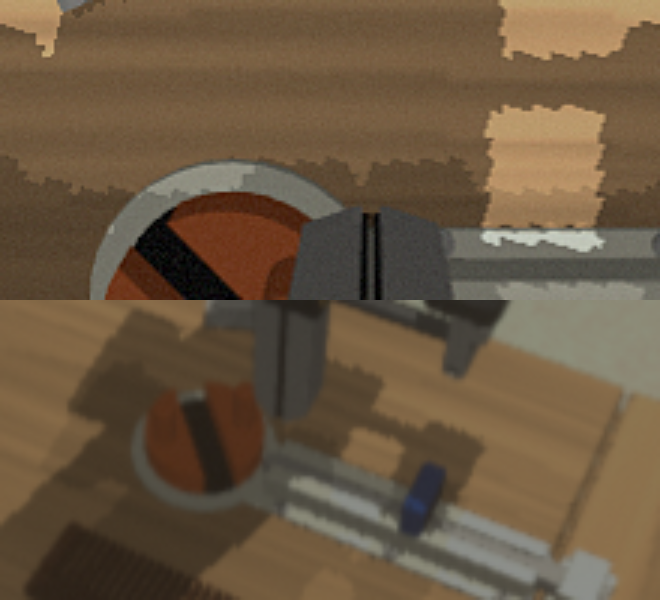

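The tip is in contact with the far lug, and the disc has started turning anticlockwise. I'll go on.

```bash

python3 -m handwheel '[[0,0,0,0,0.03,0,-1],[0,0,0,0,0.06,0,-1],[0,0,0,0,0.06,0,-1],[0,0,0,0,0.06,0,-1]]'
python3 - <<'E'
from h import *
f=bot.grab_frame("top"); g=bot.grab_frame("side")
cv2.imwrite("pics/c3.png",np.vstack([cv2.resize(f["color"][220:300,300:476,::-1],(660,300)),cv2.resize(g["color"][210:290,270:446,::-1],(660,300))]))
s=bot.observe();print(s["tcp_pos"],s["clock"],s["force"])
E
```

```text
clock: 4.47
tcp_pos: [551.1, -20.7, 207.0]
tool_rot: [3.104, 0.455, 0.019]
force: [3.4, -3.0, 1.9]
finger_gap: 0.6
grip_force: 2.2
[548.73258755 -20.00344996 206.41038229] 4.5667 [ 3.77721779 -3.57150985  2.38603774]
```

View pics/c3.png

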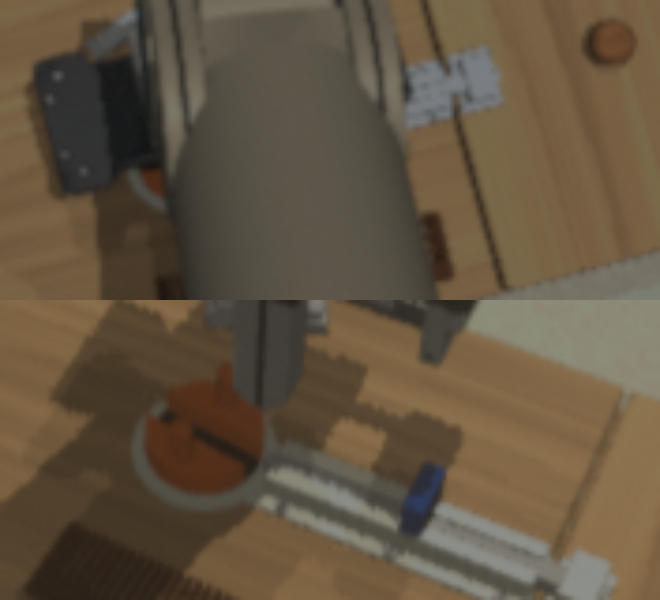

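```bash

python3 - <<'E'
from h import *
g=bot.grab_frame("side")
c=g["color"][225:265,300:345].astype(int)
P=lambda u:at_z(g,u,185)
a,b=P((311.5,238.5)),P((338,255));d=b-a;print("slot",np.degrees(np.arctan2(d[0],-d[1])))
# dark pixels in disc, PCA in world
m=(g["color"].astype(int).max(2)<45); m[:225]=0;m[262:]=0;m[:,:305]=0;m[:,345:]=0
n,l,st,ce=cv2.connectedComponentsWithStats(m.astype(np.uint8))
for i in range(1,n):
    if st[i,4]>30:
        v,u=np.nonzero(l==i);w=np.array([P((x,y))[:2] for x,y in zip(u,v)]);q=w-w.mean(0);ev=np.linalg.svd(q,full_matrices=0)[2][0]
        print(st[i],w.mean(0),np.degrees(np.arctan(ev[0]/-ev[1])))
# bar direction: channel/keeper/knob
k=at_z(g,bot.pinpoint(g,"lid_knob")[0]["xy"],191); t=[at_z(g,r["xy"],208) for r in bot.pinpoint(g,"thumb_piece")[:2]];s=[at_z(g,r["xy"],191) for r in bot.pinpoint(g,"slot")[:1]];print(k,t,s)
for x in t+s: d=k-x;print(np.degrees(np.arctan2(d[0],-d[1])))
cv2.imwrite("pics/c4.png",cv2.resize(g["color"][215:275,290:410,::-1],(800,400),interpolation=2))
E
```

```text
slot 5.149659888275566
[323 245  16  11  35] [527.17184785 -18.21211612] 7.463135400219722
[ 595.98128847 -248.15925526  191.        ] [array([ 552.63908992, -104.82992169,  208.        ])] [array([518.46820571,  -0.76039491, 191.        ])]
16.825099801834885
17.39641060487045
```

View pics/c4.png

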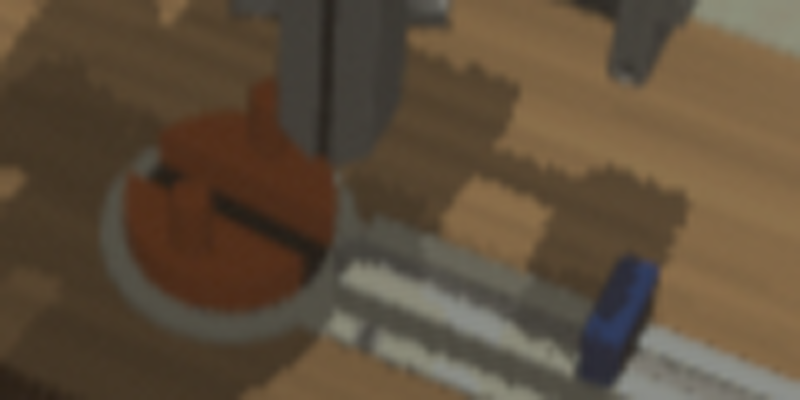

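The picture shows the slot from (150,170) to (320,265), about 10° short of the bar's line. That leaves about 3.5 mm more to push.

```bash

python3 -m handwheel '[[0,0,0,-0.004,0.014,0,-1],[0,0,0,-0.008,0.029,0,-1],[0,0,0,-0.008,0.029,0,-1]]'
python3 -m handwheel '[[0,0,0,0.01,-0.05,0,-1],[0,0,0,0.035,-0.12,0.2,-1],[0,0,0,0.1,-0.33,0.7,-1],[0,0,0,0.2,-0.6,0.8,-1],[0,0,0,0.2,-0.6,0.8,-1],[0,0,0,0.2,-0.6,0.8,-1]]'
python3 - <<'E'
from h import *
f=bot.grab_frame("wrist");g=bot.grab_frame("side")
cv2.imwrite("pics/c5.png",np.vstack([cv2.resize(f["color"][200:300,130:350,::-1],(660,300)),cv2.resize(g["color"][210:290,270:446,::-1],(660,300))]))
for r in bot.pinpoint(f,"lug_a")[:2]: print(r["p"],r["xy"],at_z(f,r["xy"],208))
for t,z in (("slot",191),("thumb_piece",208),("lid_knob",191)):
    for r in bot.pinpoint(f,t)[:1]: print(t,round(r["p"],2),np.round(r["xy"]),np.round(at_z(f,r["xy"],z),1))
s=bot.observe();print(s["tcp_pos"],s["clock"],s["force"])
E
```

```text
clock: 5.02
tcp_pos: [544.0, -14.8, 204.3]
tool_rot: [-3.107, -0.459, 0.001]
force: [1.0, -2.3, 1.2]
finger_gap: 0.3
grip_force: 1.4
clock: 5.52
tcp_pos: [569.2, -90.7, 301.9]
tool_rot: [3.108, 0.45, 0.004]
force: [0.3, 1.3, 0.0]
finger_gap: 0.5
grip_force: 0.0
0.77 [205.5, 248.1] [535.93146824   4.75375227 208.        ]
0.55 [224.4, 285.6] [506.9470056  -18.05175087 208.        ]
slot 0.59 [221. 259.] [523.6  -6.5 191. ]
lid_knob 0.81 [494. 263.] [ 591.  -248.2  191. ]
[567.15031813 -85.55775953 298.86350405] 5.8167 [ 0.46507743  0.57546255 -0.23367048]
```

View pics/c5.png

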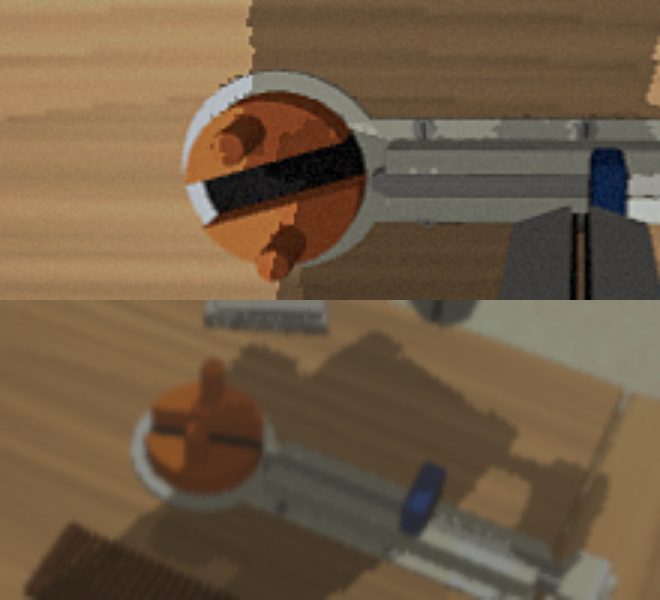

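The wrist view shows the slot tilted about 17° past the line, from (200,200) to (365,150), so the push overshot. I'll push the near lug the same way to bring it back.

```bash

python3 -m handwheel '[[0,0,0,-0.25,0.2,0,-1],[0,0,0,-0.417,0.343,-0.1,-1],[0,0,0,-0.417,0.343,-0.4,-1],[0,0,0,-0.417,0.343,-0.65,-1],[0,0,0,-0.417,0.343,-0.78,-1],[0,0,0,-0.417,0.343,-0.78,-1],[0,0,0,-0.417,0.343,-0.78,-1]]'
python3 -m handwheel '[[0,0,0,-0.007,0.024,0,-1],[0,0,0,-0.014,0.048,0,-1],[0,0,0,-0.019,0.064,0,-1],[0,0,0,-0.019,0.064,0,-1]]'
python3 - <<'E'
from rig import bot
import numpy as np
s=bot.observe();d=s["tcp_pos"]-np.array([523.6,-7,0]);print(d[0]*.957+d[1]*.29,d[1]*.957-d[0]*.29,s["force"])
E
```

```text
clock: 6.4
tcp_pos: [517.5, -45.4, 206.0]
tool_rot: [-3.107, -0.46, 0.004]
force: [-0.1, -0.9, 0.5]
finger_gap: 0.6
grip_force: 0.0
clock: 6.73
tcp_pos: [516.5, -37.8, 207.6]
tool_rot: [-3.108, -0.459, -0.003]
force: [-0.1, 0.8, -0.1]
finger_gap: 0.8
grip_force: 0.0
-15.754203388320775 -27.43410989720714 [-0.13831452  0.81467816 -0.08906769]
```

```bash

python3 -m handwheel '[[0,0,0,-0.004,0.014,0,-1],[0,0,0,-0.008,0.028,0,-1],[0,0,0,-0.012,0.042,0,-1],[0,0,0,-0.016,0.055,0,-1],[0,0,0,-0.016,0.055,0,-1]]'
python3 - <<'E'
from h import *
s=bot.observe();d=s["tcp_pos"]-np.array([523.6,-7,0]);print(d[0]*.957+d[1]*.29,d[1]*.957-d[0]*.29,s["force"])
f=bot.grab_frame("wrist");g=bot.grab_frame("side")
cv2.imwrite("pics/c6.png",np.vstack([cv2.resize(f["color"][180:280,210:430,::-1],(660,300)),cv2.resize(g["color"][210:290,270:446,::-1],(660,300))]))
E
```

```text
clock: 7.15
tcp_pos: [514.2, -32.9, 206.8]
tool_rot: [3.107, 0.457, 0.0]
force: [0.7, -3.1, 0.3]
finger_gap: 0.4
grip_force: 1.3
-16.537871595496263 -22.090834359740015 [ 0.74915299 -3.08549696  0.34242133]
```

View pics/c6.png

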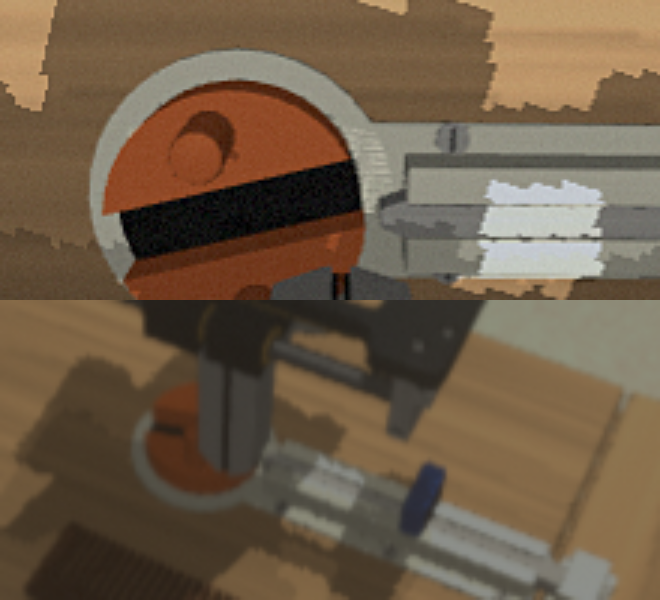

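The slot is now about 12° past the line. Its black upper edge runs (120,210)–(355,160) in the crop. I'll measure it numerically from here.

```bash
cat > slot.py <<'E'
from h import *
def angle():
    f=bot.grab_frame("wrist")
    fl=240/np.tan(np.radians(f["fov_y"])/2); K=np.array([[fl,0,f["cx"]],[0,fl,f["cy"]],[0,0,1.]]); P=np.array(f["pose"])
    def proj(w):
        R=P[:3,:3].T; return cv2.projectPoints(np.array([w],float),cv2.Rodrigues(R)[0],-R@P[:3,3],K,np.array(f["dist"],float))[0][0,0]
    m=np.zeros((480,640),np.uint8); th=np.linspace(0,6.28,40)
    cv2.fillPoly(m,[np.array([proj((524+25*np.cos(t),-7+25*np.sin(t),190)) for t in th]).astype(np.int32)],1)
    c=f["color"].astype(int); m=m*((c.max(2)<48)&(c[:,:,0]-c[:,:,2]<14)).astype(np.uint8)
    m=cv2.morphologyEx(m,cv2.MORPH_OPEN,np.ones((3,3)))
    n,l,st,_=cv2.connectedComponentsWithStats(m); i=1+np.argmax(st[1:,4])
    v,u=np.nonzero(l==i); w=np.array([at_z(f,(x,y),185)[:2] for x,y in zip(u,v)],np.float32)
    (cx,cy),(a,b),_=r=cv2.minAreaRect(w); bx=cv2.boxPoints(r); e=max((bx[1]-bx[0],bx[2]-bx[1]),key=np.linalg.norm)
    q=w-w.mean(0); s=np.linalg.svd(q,full_matrices=False)[2][0]
    print("n",st[i,4],"size",round(a),round(b),"centre",round(cx),round(cy),"slope rect/pca",[round(float(np.degrees(np.arctan(k[0]/-k[1]))),1) for k in (e,s)],"want 16.9")
    s=bot.observe();d=s["tcp_pos"]-np.array([523.6,-7,0]);print("tip",d[0]*.957+d[1]*.29,d[1]*.957-d[0]*.29,s["force"],s["clock"])
angle()
E
python3 slot.py
python3 -m handwheel '[[0,0,0,-0.003,0.01,0,-1],[0,0,0,-0.006,0.02,0,-1],[0,0,0,-0.006,0.02,0,-1],[0,0,0,-0.006,0.02,0,-1]]'
python3 slot.py
```

```text
n 1286 size 11 50 centre 522 -8 slope rect/pca [29.9, 29.9] want 16.9
tip -16.498064751462334 -22.037937730362646 [-0.12682449 -2.88004942  1.26745631] 7.3
clock: 7.63
tcp_pos: [513.0, -29.8, 206.6]
tool_rot: [3.108, 0.458, -0.001]
force: [-1.4, -4.5, 0.6]
finger_gap: 0.6
grip_force: 1.8
n 1242 size 10 50 centre 522 -8 slope rect/pca [19.4, 19.3] want 16.9
tip -16.74537461190664 -18.715639721778718 [-0.91338032 -4.20152265  0.76686809] 7.6833
```

```bash

python3 -m handwheel '[[0,0,0,-0.002,0.006,0,-1],[0,0,0,-0.002,0.006,0,-1]]'
python3 slot.py
python3 -m handwheel '[[0,0,0,0.01,-0.05,0,-1],[0,0,0,0.03,-0.1,0.1,-1],[0,0,0,0.03,-0.1,0.5,-1],[0,0,0,0.03,-0.1,0.8,-1],[0,0,0,0.03,-0.1,0.8,-1]]'
python3 slot.py
python3 - <<'E'
from h import *
f=bot.grab_frame("wrist");cv2.imwrite("pics/c7.png",cv2.resize(f["color"][180:330,180:500,::-1],(800,375)))
for t,z in (("slot",191),("thumb_piece",208),("lid_knob",191)):
    for r in bot.pinpoint(f,t)[:2]: print(t,round(r["p"],2),np.round(r["xy"]),np.round(at_z(f,r["xy"],z),1))
s=bot.observe();print(s["tcp_pos"])
E
```

```text
clock: 7.85
tcp_pos: [512.8, -28.9, 206.5]
tool_rot: [-3.108, -0.458, 0.001]
force: [-1.3, -3.3, 1.3]
finger_gap: 0.2
grip_force: 1.7
n 1207 size 10 50 centre 522 -8 slope rect/pca [15.8, 16.3] want 16.9
tip -16.554290782879708 -17.788255432468354 [-1.1055931  -3.43073227  1.66927861] 7.9
clock: 8.32
tcp_pos: [522.0, -39.5, 309.8]
tool_rot: [3.107, 0.459, 0.023]
force: [1.8, 0.3, 0.4]
finger_gap: 0.7
grip_force: 0.0
n 610 size 10 49 centre 522 -8 slope rect/pca [16.7, 16.0] want 16.9
tip -12.58770018607163 -30.20684068904691 [-0.08711056  0.13204121 -0.41290836] 8.3667
slot 0.67 [288. 222.] [524.5  -4.8 191. ]
thumb_piece 0.6 [408. 228.] [ 552.5 -104.9  208. ]
lid_knob 0.92 [558. 227.] [ 592.4 -243.7  191. ]
[515.96091093 -40.39607466 301.3078591 ]
```

View pics/c7.png

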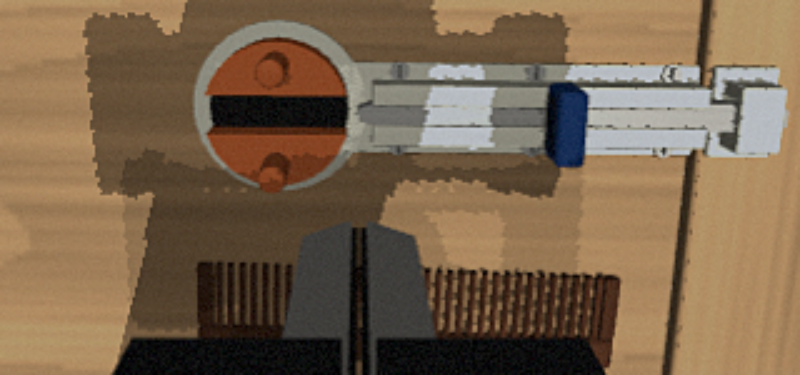

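The picture shows the slot, (210,112)–(345,112), in line with the bar tail at (360,115), and the thumb piece at (567,125). Next I go behind the thumb piece.

```bash

python3 -m handwheel '[[0,0,0,0.18,-0.36,0,-1],[0,0,0,0.372,-0.742,0,-1],[0,0,0,0.372,-0.742,0,-1],[0,0,0,0.372,-0.742,-0.3,-1],[0,0,0,0.372,-0.742,-0.6,-1],[0,0,0,0.372,-0.742,-0.79,-1],[0,0,0,0.372,-0.742,-0.79,-1],[0,0,0,0.372,-0.742,-0.79,-1]]'
python3 -m handwheel '[[0,0,0,-0.015,0.05,0,-1],[0,0,0,-0.03,0.1,0,-1],[0,0,0,-0.046,0.15,0,-1],[0,0,0,-0.061,0.2,0,-1],[0,0,0,-0.061,0.2,0,-1]]'
```

```text
clock: 9.23
tcp_pos: [560.1, -129.5, 206.0]
tool_rot: [-3.106, -0.458, 0.007]
force: [0.9, 0.1, 0.5]
finger_gap: 0.6
grip_force: 0.0
clock: 9.65
tcp_pos: [554.9, -104.2, 209.4]
tool_rot: [3.107, 0.461, 0.005]
force: [-0.6, -0.1, 2.7]
finger_gap: 0.8
grip_force: 1.0
```

```bash

python3 -m handwheel '[[0,0,0,-0.018,0.06,0,-1],[0,0,0,-0.036,0.12,0,-1],[0,0,0,-0.054,0.18,0,-1],[0,0,0,-0.073,0.24,0,-1],[0,0,0,-0.091,0.3,0,-1],[0,0,0,-0.103,0.34,0,-1],[0,0,0,-0.103,0.34,0,-1]]'
python3 -m handwheel '[[0,0,0,-0.012,0.04,0,-1],[0,0,0,-0.012,0.04,0,-1],[0,0,0,-0.018,0.06,0,-1],[0,0,0,-0.018,0.06,0,-1]]'
```

```text
clock: 10.23
tcp_pos: [542.6, -62.9, 208.9]
tool_rot: [-3.107, -0.461, -0.005]
force: [1.2, -0.3, 3.2]
finger_gap: 0.8
grip_force: 1.5
clock: 10.57
tcp_pos: [540.7, -58.2, 208.6]
tool_rot: [3.107, 0.458, 0.004]
force: [3.6, -2.6, 5.1]
finger_gap: 0.5
grip_force: 3.1
```

```bash

python3 -m handwheel '[[0,0,0,-0.012,0.04,0,-1],[0,0,0,-0.012,0.04,0,-1],[0,0,0,-0.012,0.04,0,-1]]'
python3 -m handwheel '[[0,0,0,-0.012,0.04,0,-1],[0,0,0,-0.012,0.04,0,-1],[0,0,0,-0.012,0.04,0,-1]]'
```

```text
clock: 10.82
tcp_pos: [540.5, -57.7, 209.0]
tool_rot: [3.102, 0.453, 0.007]
force: [5.6, -10.4, 4.5]
finger_gap: 0.0
grip_force: 5.8
clock: 11.07
tcp_pos: [540.0, -57.1, 209.5]
tool_rot: [3.097, 0.448, 0.01]
force: [7.4, -17.5, 5.4]
finger_gap: 0.5
grip_force: 8.7
```

The bar is hard against its stop: the force climbs with no motion, at the expected y of -53. I'll back off, rise and check.

```bash

python3 -m handwheel '[[0,0,0,0.02,-0.08,0,-1],[0,0,0,0.04,-0.14,0,-1],[0,0,0,0.04,-0.14,0.3,-1],[0,0,0,0.04,-0.14,0.7,-1],[0,0,0,0.04,-0.14,0.9,-1],[0,0,0,0.04,-0.14,0.9,-1]]'
python3 - <<'E'
from h import *
f=bot.grab_frame("wrist");cv2.imwrite("pics/c8.png",cv2.resize(f["color"][130:430,90:590,::-1],(800,480)))
for t,z in (("slot",191),("thumb_piece",208),("comb",180),("clipper",180),("bowl",180)):
    for r in bot.pinpoint(f,t)[:1]: print(t,round(r["p"],2),np.round(at_z(f,r["xy"],z),1))
E
```

```text
clock: 11.57
tcp_pos: [543.7, -63.8, 321.0]
tool_rot: [3.108, 0.459, 0.012]
force: [0.7, 0.4, 1.3]
finger_gap: 0.5
grip_force: 0.0
slot 0.81 [524.   -6.7 191. ]
thumb_piece 0.57 [534.7 -41.4 208. ]
clipper 0.62 [596.6  24.9 180. ]
bowl 0.74 [491.4 245.2 180. ]
```

View pics/c8.png

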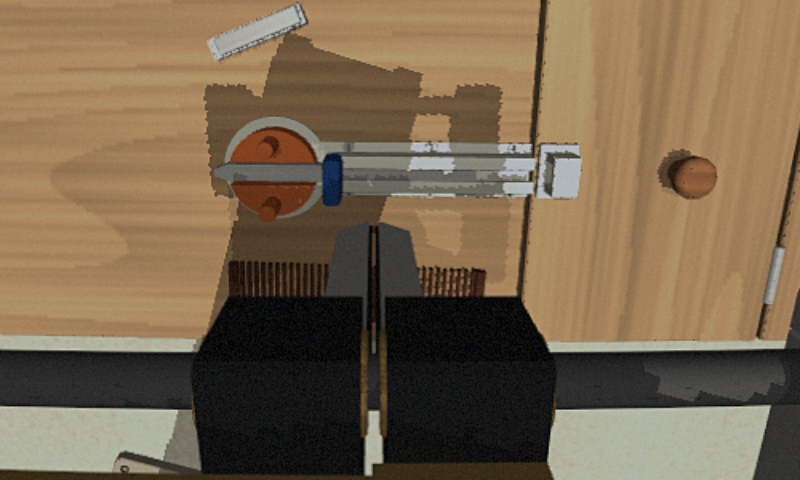

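The bar's tail at (220,172) stands beyond the disc's far rim. The thumb piece at (332,180) is 36 mm from the axis, the keeper is empty, and the lid is shut. The clipper and bowl measure within about 7 mm of their first fixes, which is within measuring error, and the comb looks undisturbed. I'm handing the job in.

```bash
python3 -c "
from rig import bot
print(bot.close_job())"
```

```text
the job is handed in; nothing more can be done
None
```

The lid is unbolted: the disc's slot is in line with the bar and the bar is pushed through to its stop; the lid stayed shut, nothing was picked up, and I handed the job in at about 12 s (no verdict was shown).

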